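# Gauge the tang slot and lock the handle clamp

## Robot

A 6-joint arm with a two-finger parallel gripper is mounted at the origin on the work surface. World frame = base frame: x ahead of the robot, y to its left, z up, the work surface at z = 0. Lengths are in m, angles in rad, forces in N, time in s.
With the tool pointing down it reaches from about 0.3 to 0.775 m from the base axis. Payload 14.6 kg.
Tool frame: the origin (TCP) lies midway between the tips of the shut fingers; the grasp point (between the pads) lies 19 mm behind it (ctrl.pinch_z is the distance from the TCP to the grasp point, in m); z points along the fingers, y is the line along which they close (so a half turn about z gives the same grasp; the last joint's range is limited). The gripper opens to 94 mm and grips with 3 to 60 N. Pads are 16 mm wide; open, the fingers measure 119 mm over their backs; the gripper's body (75 mm by 177 mm) begins 78 mm behind the grasp point.
Start: joints at [1.205, 0.3, 1.521, -0, 1.321, -0.067], TCP at [0.162, 0.526, 0.205] pointing down, gripper open.
Joint ranges: [-3.03, 3.03], [-0.79, 2.21], [0.23, 2.52], [-1.04, 4.18], [0, 3.07], [-2.55, 2.55]. Speed limits (rad/s): [2.22, 2.22, 2.57, 3.14, 3.14, 3.14].

## Interface

Orientations are given as [roll, pitch, yaw] about the fixed x, y, z axes, in that order (R = Rz(yaw) Ry(pitch) Rx(roll)).
In Python, from station import ctrl gives the robot as it stands.
- The arm moves only by the tool jog_arm, never from a script. Its argument "motion" is a list of rows, each a list of 7 numbers: the shift along the tool's x, y, z in m, then the turn, a rotation vector about the tool's x, y, z in rad, then the opening, from -1 (shut) to 1 (fully open). In form: [[tx, ty, tz, rx, ry, rz, gripper], ...]. A call has 1 to 5 rows; each row shifts and turns the commanded pose from where the row before left it, along the tool's axes as they then stand; what a row does not reach is not made up. A row lasts 1/10 s, in which the tool goes at most 50 mm and 8.59 degrees, less where a joint would pass 70% of its speed; a pose out of reach is approached as far as the arm can. A call is refused whole if a number of a shift passes 0.05 or a number of a turn 0.15, either way. A call with a gripper value outside its range is refused whole. The fingers move at their own pace and stop on an object; "squeeze" is the grip in N (left out, the last holds). Time passes only in rows, so rows that do not move let the fingers close. It gives the time, the measured TCP pose, the force, the opening and the grip force at its end, in the units of the state.
- ctrl.get_obs(): the state, without advancing time (a new reading comes with each control period).
- ctrl.camera(name): name is "scene" or "top" or "wrist"; returns the picture (400x640x3 uint8, red, green, blue); there is no depth.
- ctrl.camera_model(name): a dict with "intrinsics" (3x3 intrinsics, pixels), "k1" (the pictures are not rectified: a ray, as slopes to the right and down, at radius r is drawn at 1 + k1 r^2 times it, then the intrinsics apply), "rvec" (rotation vector, rad) and "tvec" (3), from world to camera coordinates, as OpenCV has them. Camera axes: x right, y down, z forward; pixel columns grow to the right and rows downward; lengths in m; the calibration is good to about 2 mm. A picture is of the moment at which its call begins: read the wrist's pose just before it. camera_model takes no time and is no camera call; for the wrist camera it gives the pose at the moment of the call.
- ctrl.hand_in(): hands the job in; it is judged then, once.
The state is a dict: "time_s": time; "qpos": joint angles; "joint_vel": joint speeds; "tau": joint torques, N m; "ee_pos": TCP position; "eef_rot": TCP orientation; "force": force on the tool from outside, world axes, zero at the start; "moment": the same for the moment, N m; "grip_width": finger opening in m; "grip_force": force on a finger pad.
Only numpy, scipy, OpenCV 4.12 (cv2) and the standard library are available. Lean on these libraries where they do the work, as an engineer would, in place of code of your own. Each camera call takes 0.05 s, during which the arm holds its last target. There are 200 camera calls.

## Task

Take the tang gauge with the flat rectangular grip out of the rack and slide its blade into the slot of the sloping wooden handle block, fully home so that its collar sits on the block's brass end face, and let go of it. Then throw the clamp lever right over, away from the robot, to close the jaw on the block, with the gauge left in the slot. Leave the other gauge in the rack, and do not disturb the drilled steel block or the pencil.

Things in the scene. Friction and masses are not known exactly. Their poses are not given: they have to be found in the camera images.
- gauge: Tang gauge, 0.1 kg, upright in one of the rack's two places. Origin: centre of collar underside; z up. Steel blade 24 (x) x 5 (y) mm, z 0 to -42, then a reduced tip 17 x 3 mm to z = -50. Collar 40 x 20 x 6 mm (z 0 to 6), at first on the rack's top (70 mm up). Flat rectangular brown wooden grip 30 (x) x 14 (y) mm, z 6 to 50 mm: grip it across y. Same when turned half round about z.
- handle_block: Dark wooden handle block 60 (x) x 44 (y) x 90 mm (z) with a brass end plate, fixed in the aluminium jig. Origin: centre of the slot's mouth in its upper (brass) end face, 118 mm up. z points out of the slot, up and back towards the robot, 0.436 rad (25 deg) from vertical; y is level. Slot 27 (x) x 8 (y) mm, square-edged, through along z. No part of the jig within 90 mm stands above that face.
- clamp_lever (a joint): Clamp lever, rad: 0 leaning 0.5 rad towards the robot, 1.0 leaning 0.5 rad away from it (end stop). Starts at 0 to 0.2 and stays where left. It draws the jaw against the block; under 3 N at its ball moves it.
- clamp_lever_tip (a point): Centre of the lever's black ball (26 mm across, on a 10 mm rod). It is 111 mm up at both ends of the swing, 121 mm at mid-swing; its level pivot, along the block's y, is 85 mm from it, 36 mm up. It travels 81 mm, level and at right angles to the block's y, away from the robot. The lever stands 125 mm from the slot on the block's +y side.
- rack: Pale wooden gauge rack, 150 (x) x 55 (y) x 70 mm high, fixed. Origin: centre of its underside. Two slots 30 (x) x 10 (y) mm straight through from top to bottom at x = -38 and +38 mm hold the gauges, blades' width along the rack's x.
- other_gauge: A like gauge with a short round wooden grip (22 mm diameter, top 36 mm above the collar's underside), in the other rack place. Origin: centre of the collar's underside. To be left alone.
- setup_block: Drilled steel setup block, 76 x 25 x 51 mm high, loose, on the table beside the rack on the rack's -y side. Origin: centre of its underside. To be left alone.
- pencil: Wooden pencil, 7 mm thick, 170 mm long along its y, lying on the table in front of the jig (on the robot's side). Origin: underside, near mid-length. To be left alone.
Not all that is in view belongs to the job. What is shaped like the gauge but red or turquoise is not meant.

How it is judged:
On the way, in this order (a step that is already met when the one before it is completed fails the run):
1. the gauge is fully home in the slot (collar within 3 mm of the block's face, in line within 0.09 rad) and let go, the lever not yet past 0.4 rad (z of gauge in the frame of handle_block between -0.003 and 0.003 m and x of gauge in the frame of handle_block between -0.005 and 0.005 m and y of gauge in the frame of handle_block between -0.004 and 0.004 m and angle between the z axis of gauge and the z axis of handle_block, either way round below 0.09 rad and value of joint clamp_lever below 0.4 rad and contact force between the fingers and gauge below 0.3 N), for 0.2 s.
2. the clamp lever is thrown over past 0.85 rad (value of joint clamp_lever above 0.85 rad), for 0.2 s.
At the end, for the whole second after the job is handed in: The gauge rests in the slot: collar within 3 mm of the block's face, origin within 5 mm (x) and 4 mm (y) of the slot's centre, in line within 0.09 rad; lever over 0.85 rad; other gauge within 20 mm, drilled block and pencil within 30 mm of their starts (z of gauge in the frame of handle_block between -0.003 and 0.003 m and x of gauge in the frame of handle_block between -0.005 and 0.005 m and y of gauge in the frame of handle_block between -0.004 and 0.004 m and angle between the z axis of gauge and the z axis of handle_block, either way round below 0.09 rad and value of joint clamp_lever above 0.85 rad and distance of other_gauge from where it was at the start of the episode below 0.02 m and distance of each of setup_block, pencil from where it was at the start of the episode below 0.03 m and linear speed of gauge below 0.02 m/s); the robot touches nothing.
It fails at once if the other gauge is moved from its rack place (over 20 mm) (distance of other_gauge from where it was at the start of the episode above 0.02 m).
It fails at once if the drilled steel block is shifted (over 30 mm) (distance of setup_block from where it was at the start of the episode above 0.03 m).
It fails at once if the pencil is shifted (over 30 mm) (distance of pencil from where it was at the start of the episode above 0.03 m).
It also fails if it takes over 45 s, if anything falls off the work surface, if the arm or the gripper's body presses on something with over 40 N, if the wrist force passes 120 N, or if a joint passes its speed limit or range.

## Working session

There is one attempt and no reset: what is moved stays moved. The work goes in short steps, Python scripts to look and compute and a tool call to move; the robot and the scene stay as the last step left them, time stands still between calls to the robot, and variables do not carry over. Pictures are saved under pics/ and viewed, at most 10 in all, crops included, and the job is handed in when it is done.

Besides the shell and the picture viewer there is one more tool, called after "Request:" by a JSON object that holds its "method" and its "body", one argument or row to a line. jog_arm: Moves the arm, as the interface text tells. Its arguments: {"type":"object","properties":{"motion":{"type":"array"},"squeeze":{"type":"number"}},"required":["motion"]}

```bash
mkdir -p pics; ls
python3 - <<'E'
from station import ctrl
import cv2,numpy as np
print(ctrl.get_obs())
for n in("scene","top"):
    im=ctrl.camera(n); cv2.imwrite(f"pics/{n}0.png",im[:,:,::-1]); m=ctrl.camera_model(n); print(n,m)
E
```

```text
pics
{'time_s': 0.0, 'qpos': array([ 1.20538742e+00,  3.00462908e-01,  1.52159636e+00, -1.49240289e-05,
        1.32072969e+00, -6.66238171e-02]), 'joint_vel': array([ 0.00039649,  0.00070767,  0.00044758,  0.00104768, -0.00034092,
        0.0008539 ]), 'tau': array([-1.64157915e-03, -5.31801724e+01, -3.52733588e+01,  7.07681640e-02,
        2.44228105e-02, -9.91807929e-05]), 'ee_pos': array([0.16181724, 0.52536629, 0.20488437]), 'eef_rot': array([-3.14039804e+00, -6.52199098e-05,  2.84281123e+00]), 'force': array([ 0.77802688, -0.16297294, -0.35413751]), 'moment': array([-0.00644903,  0.03534899, -0.006746  ]), 'grip_force': 0.0, 'grip_width': 0.09395982192170352}
scene {'intrinsics': array([[433.58191618,   0.        , 317.9858109 ],
       [  0.        , 433.58191618, 195.37687387],
       [  0.        ,   0.        ,   1.        ]]), 'k1': -0.06630031944418763, 'rvec': array([ 1.74167671,  1.81418826, -0.72080799]), 'tvec': array([ 0.08633183, -0.2468446 ,  1.34533463])}
top {'intrinsics': array([[459.59453223,   0.        , 315.72213   ],
       [  0.        , 459.59453223, 196.1455443 ],
       [  0.        ,   0.        ,   1.        ]]), 'k1': 0.0429438173813503, 'rvec': array([ 2.13773732, -2.149653  ,  0.11565865]), 'tvec': array([-0.03169171,  0.50072715,  0.88666771])}
```

View pics/scene0.png

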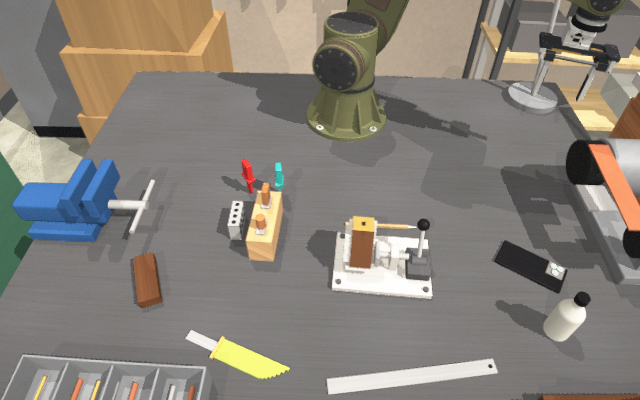

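View pics/top0.png

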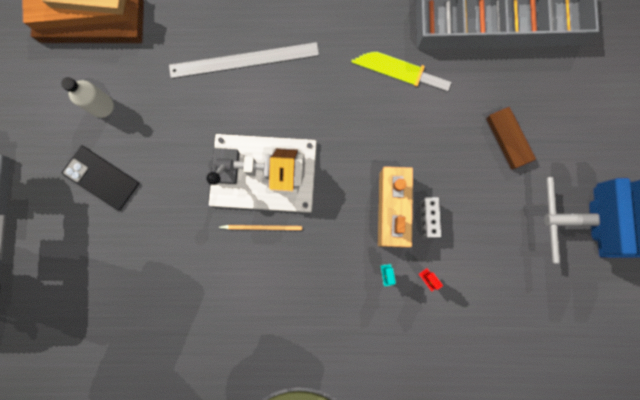

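The scene picture shows the rack at about (265,225), with the jig and block at (362,240) and the lever ball at (423,225). In the top picture the rack is at (396,206), the slot at (282,174), the ball at (213,178), the pencil at (260,227) and the steel block at (432,217). I'll zoom in next.

```bash
cat > h.py <<'E'
from station import ctrl
import cv2,numpy as np
from scipy.spatial.transform import Rotation as Ro
def ray(m,uv):
    K=m["intrinsics"];d=np.array([m["k1"],0,0,0,0.])
    p=cv2.undistortPoints(np.array([[uv]],float),K,d)[0,0]
    R=cv2.Rodrigues(m["rvec"])[0];return -R.T@m["tvec"],R.T@np.r_[p,1]
def plane(m,uv,z):
    c,d=ray(m,uv);return c+d*(z-c[2])/d[2]
def proj(m,P):
    return cv2.projectPoints(np.array(P,float).reshape(-1,1,3),m["rvec"],m["tvec"],m["intrinsics"],np.array([m["k1"],0,0,0,0.]))[0][:,0]
def tri(ms,uvs):
    A=np.zeros((3,3));b=np.zeros(3)
    for m,uv in zip(ms,uvs):
        c,d=ray(m,uv);d/=np.linalg.norm(d);P=np.eye(3)-np.outer(d,d);A+=P;b+=P@c
    return np.linalg.solve(A,b)
E
python3 - <<'E'
import cv2,numpy as np
t=cv2.imread("pics/top0.png");s=cv2.imread("pics/scene0.png")
z=lambda i,x,y,w,h:cv2.resize(i[y:y+h,x:x+w],(400,300),interpolation=cv2.INTER_CUBIC)
cv2.imwrite("pics/z0.png",np.vstack([np.hstack([z(t,365,155,120,90),z(t,205,130,120,90)]),np.hstack([z(s,215,175,120,90),z(s,325,210,120,90)])]))
E
```

```text
(no output)
```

View pics/z0.png

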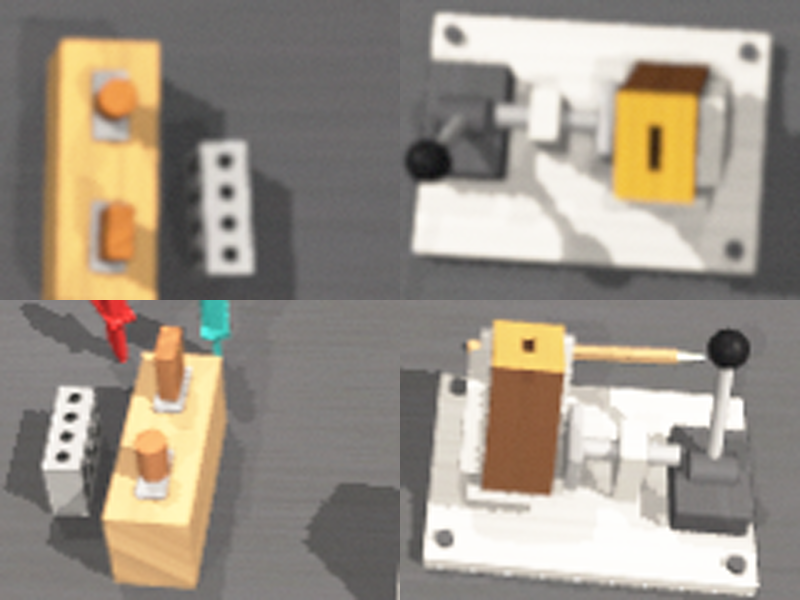

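The flat-grip gauge is the nearer one, with its grip top at about (400,225) in the top picture. The slot is at (281.5,174.4), and the brass face is the yellow rectangle around it. The lever ball is at (213,178).

Run:
```python
from h import *
m=ctrl.camera_model("top");s=ctrl.camera_model("scene")
t=cv2.imread("pics/top0.png");h=cv2.cvtColor(t,cv2.COLOR_BGR2HSV)
def blob(mask,x,y,w,hh):
    M=np.zeros_like(mask);M[y:y+hh,x:x+w]=mask[y:y+hh,x:x+w]
    c=max(cv2.findContours(M,0,2)[0],key=cv2.contourArea);return c,cv2.minAreaRect(c)
# brass face
c,r=blob(cv2.inRange(h,(18,120,120),(32,255,255)),265,150,40,45);print("brass",r)
print(plane(m,r[0],.118)); b=cv2.boxPoints(r);print(np.round([plane(m,q,.118) for q in b],4))
print("slot",plane(m,(281.5,174.4),.118),"scene",plane(s,(325+.3*128.5,210+.3*45),.118))
# rack top edge & grip
c,r=blob(cv2.inRange(h,(12,60,150),(30,200,255)),370,155,50,100);print("rack",r);print(np.round([plane(m,q,.07) for q in cv2.boxPoints(r)],4))
c,r=blob(cv2.inRange(h,(5,130,60),(13,255,255)),390,205,20,40);print("grip",r,plane(m,r[0],.12))
print("grip tri",tri([m,s],[(400.6,224),(215+.3*170,175+.3*32)]))
c,r=blob(cv2.inRange(h,(0,0,0),(180,255,40)),203,168,20,20);print("ball",r,plane(m,r[0],.111))
print(plane(m,(223,227),0),plane(m,(302,228),0))
# setup block top
c,r=blob(cv2.inRange(h,(0,0,150),(180,50,255)),420,190,25,55);print("steel",r,np.round([plane(m,q,.051) for q in cv2.boxPoints(r)],4))
w=ctrl.camera_model("wrist");R=cv2.Rodrigues(w["rvec"])[0];C=-R.T@w["tvec"];o=ctrl.get_obs()
T=Ro.from_euler("xyz",o["eef_rot"]).as_matrix();print("wristcam in tool",T.T@(C-o["ee_pos"]),"\n",T.T@R.T,w["intrinsics"][0,0])
```

```text
brass ((281.1828308105469, 173.3815155029297), (24.591463088989258, 32.80051040649414), 2.0454084873199463)
[0.5316698 0.0265247 0.118    ]
[[0.5024 0.0498 0.118 ]
 [0.5632 0.0482 0.118 ]
 [0.5611 0.0031 0.118 ]
 [0.5005 0.0051 0.118 ]]
slot [0.5297788  0.02593491 0.118     ] scene [0.53305605 0.02731217 0.118     ]
rack ((395.5, 206.0), (80.0, 33.0), 90.0)
[[ 0.5533 -0.1574  0.07  ]
 [ 0.5527 -0.2204  0.07  ]
 [ 0.4    -0.2156  0.07  ]
 [ 0.4002 -0.154   0.07  ]]
grip ((397.0000305175781, 230.0), (9.899495124816895, 4.242640495300293), 45.0) [ 0.42727575 -0.1808434   0.12      ]
grip tri [ 0.43744437 -0.1857898   0.12650457]
ball ((213.71153259277344, 177.9423065185547), (11.178619384765625, 9.805806159973145), 11.309932708740234) [0.52536086 0.15153029 0.111     ]
[0.44208187 0.1573261  0.        ] [ 0.43902608 -0.00532262  0.        ]
steel ((432.5706787109375, 216.7017364501953), (39.4024772644043, 13.858397483825684), 86.633544921875) [[ 0.4941 -0.2462  0.051 ]
 [ 0.4955 -0.2728  0.051 ]
 [ 0.4194 -0.2742  0.051 ]
 [ 0.4179 -0.2479  0.051 ]]
wristcam in tool [ 0.06995453  0.0007715  -0.17986544] 
 [[ 2.79887594e-04 -9.70487751e-01 -2.41150260e-01]
 [ 9.99999765e-01  1.20802987e-04  6.74474536e-04]
 [-6.25437603e-04 -2.41150392e-01  9.70487557e-01]] 279.5975687480783
```

Request:
{"method": "jog_arm", "body": {
  "motion": [
    [0,0,-0.02,0,0,-0.149,1],
    [0,0,0,0,0,-0.149,1],
    [-0.016,-0.042,0,0,0,0,1],
    [-0.016,-0.042,0,0,0,0,1],
    [-0.016,-0.042,0,0,0,0,1]
  ]
}}

```text
time_s: 0.6
ee_pos: [0.2099, 0.3979, 0.2249]
eef_rot: [-3.141, -0.0, -3.142]
force: [2.0, -0.2, -0.2]
grip_width: 0.0939
grip_force: 0.0
```

Request:
{"method": "jog_arm", "body": {
  "motion": [
    [-0.016,-0.042,0,0,0,0,1],
    [-0.016,-0.042,0,0,0,0,1],
    [-0.016,-0.042,0,0,0,0,1],
    [-0.016,-0.042,0,0,0,0,1],
    [-0.016,-0.042,0,0,0,0,1]
  ]
}}

```text
time_s: 1.1
ee_pos: [0.2897, 0.1878, 0.2254]
eef_rot: [3.142, 0.0, 3.141]
force: [0.9, 0.6, 0.0]
grip_width: 0.094
grip_force: 0.0
```

Request:
{"method": "jog_arm", "body": {
  "motion": [
    [-0.016,-0.042,0,0,0,0,1],
    [-0.016,-0.042,0,0,0,0,1],
    [-0.016,-0.042,0,0,0,0,1],
    [-0.016,-0.042,0,0,0,0,1],
    [-0.016,-0.042,0,0,0,0,1]
  ]
}}

```text
time_s: 1.6
ee_pos: [0.3696, -0.0225, 0.2255]
eef_rot: [3.142, 0.0, 3.14]
force: [1.4, 1.0, 0.2]
grip_width: 0.0942
grip_force: 0.0
```

Request:
{"method": "jog_arm", "body": {
  "motion": [
    [-0.016,-0.042,0.01,0,0,0,1],
    [-0.016,-0.042,0.01,0,0,0,1],
    [-0.016,-0.042,0.01,0,0,0,1],
    [-0.016,-0.042,0,0,0,0,1],
    [0,0,0,0,0,0,1]
  ]
}}

```text
time_s: 2.1
ee_pos: [0.4338, -0.1921, 0.1943]
eef_rot: [3.141, -0.002, 3.137]
force: [-0.2, -0.7, -0.2]
grip_width: 0.0942
grip_force: 0.0
```

Run:
```python
from h import *
m=ctrl.camera_model("wrist");im=ctrl.camera("wrist")[:,:,::-1].copy();cv2.imwrite("pics/w1.png",im);np.save("w1.npy",m,allow_pickle=True)
print(ctrl.get_obs()["ee_pos"],proj(m,[[.434,-.186,.12]]))
```

```text
[ 0.43323716 -0.19014539  0.1944997 ] [[326.36574296 204.03204892]]
```

View pics/w1.png

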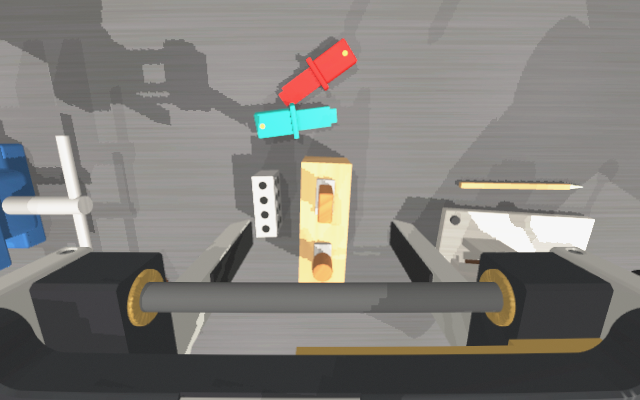

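The wrist picture shows the flat grip's top at about (326,203), the round gauge at (322,262), the steel block at (265,205) and the pencil at the right (520,185). Next I'll get the grip's edges and the rack's direction.

Run:
```python
from h import *
m=np.load("w1.npy",allow_pickle=True).item();im=cv2.imread("pics/w1.png");h=cv2.cvtColor(im,cv2.COLOR_BGR2HSV)
for v in range(180,228,3): print(v," ".join("%d/%d/%d"%tuple(h[v,u]) for u in range(313,341,2)))
# rack edges: rows where rack colour spans
for v in range(170,275,10):
    k=np.where(cv2.inRange(h[v:v+1],(12,50,120),(28,255,255))[0,280:380])[0]+280
    print(v,k.min(),k.max(),plane(m,(k.min()-.5,v),.07)[:2].round(4),plane(m,(k.max()+.5,v),.07)[:2].round(4))
for q in [(x,y) for x in(.419,.449) for y in(-.193,-.179)]: print(q,proj(m,[[*q,.12]]).round(1))
```

```text
180 21/100/242 22/101/242 18/26/214 20/14/218 20/15/208 18/15/214 20/10/225 20/10/233 20/10/229 20/10/227 16/13/222 25/66/247 28/68/247 28/62/247
183 22/101/242 22/102/242 21/17/213 18/12/219 18/16/212 17/18/201 19/14/197 19/18/203 20/6/241 15/4/245 20/3/244 23/73/245 28/67/247 29/62/247
186 22/101/242 22/101/242 25/13/216 12/75/176 13/147/156 13/145/157 13/147/156 13/145/155 12/146/154 14/78/197 23/4/244 23/90/245 28/68/247 28/61/247
189 22/101/243 19/105/233 20/14/215 13/100/168 13/148/157 13/147/158 13/145/158 13/145/156 13/146/155 12/145/157 17/7/243 23/90/246 28/67/247 29/55/247
192 22/102/243 19/99/232 20/14/217 13/124/156 13/148/155 13/147/158 13/147/161 13/148/157 13/145/155 13/145/153 17/31/229 25/85/246 28/60/247 29/49/247
195 22/102/243 19/92/231 21/15/217 14/138/225 21/127/247 20/127/247 20/127/247 20/128/247 20/131/246 18/135/246 17/91/240 25/85/246 26/80/247 29/47/247
198 22/102/243 18/78/229 20/14/217 14/149/231 21/124/247 21/125/247 20/128/247 20/133/247 19/133/246 18/135/246 19/89/241 26/81/247 27/74/247 29/56/247
201 22/102/243 19/67/229 18/22/211 14/148/235 20/130/
[... 1260 characters left out ...]
/247 27/75/247 27/75/247 27/68/247 28/64/247
170 301 351 [ 0.409  -0.2134] [ 0.4092 -0.1575]
180 300 351 [ 0.4201 -0.2147] [ 0.4203 -0.1573]
190 300 350 [ 0.4314 -0.215 ] [ 0.4316 -0.1581]
200 300 349 [ 0.4429 -0.2152] [ 0.4431 -0.159 ]
210 300 349 [ 0.4546 -0.2155] [ 0.4548 -0.1588]
220 299 348 [ 0.4665 -0.2169] [ 0.4667 -0.1597]
230 299 347 [ 0.4787 -0.2172] [ 0.4789 -0.1606]
240 299 347 [ 0.491  -0.2175] [ 0.4913 -0.1603]
250 299 346 [ 0.5036 -0.2178] [ 0.5039 -0.1613]
260 299 345 [ 0.5165 -0.2181] [ 0.5167 -0.1622]
270 298 345 [ 0.5296 -0.2196] [ 0.5298 -0.162 ]
(0.419, -0.193) [[318.8 188.5]]
(0.419, -0.179) [[333.9 188.4]]
(0.449, -0.193) [[319.  219.2]]
(0.449, -0.179) [[333.7 219.1]]
```

Request:
{"method": "jog_arm", "body": {
  "motion": [
    [-0.0055,0.003,0.03,0,0,0.038,1],
    [0,0,0.03,0,0,0,1],
    [0,0,0.03,0,0,0,1],
    [0,0,0.018,0,0,0,1],
    [0,0,0.006,0,0,0,1]
  ]
}}

```text
time_s: 2.65
ee_pos: [0.4379, -0.1843, 0.08]
eef_rot: [3.14, -0.003, 3.104]
force: [0.3, 0.1, 0.2]
grip_width: 0.0941
grip_force: 0.0
```

Request:
{"method": "jog_arm", "body": {
  "motion": [
    [0,0,0,0,0,0,-1],
    [0,0,0,0,0,0,-1],
    [0,0,0,0,0,0,-1],
    [0,0,0,0,0,0,-1],
    [0,0,0,0,0,0,-1]
  ],
  "squeeze": 25
}}

```text
time_s: 3.15
ee_pos: [0.439, -0.1857, 0.0819]
eef_rot: [-3.141, 0.001, 3.103]
force: [-0.9, -0.6, -0.0]
grip_width: 0.0576
grip_force: 0.0
```

Request:
{"method": "jog_arm", "body": {
  "motion": [
    [0,0,0,0,0,0,-1],
    [0,0,0,0,0,0,-1],
    [0,0,0,0,0,0,-1],
    [0,0,0,0,0,0,-1],
    [0,0,0,0,0,0,-1]
  ]
}}

```text
time_s: 3.65
ee_pos: [0.4389, -0.1856, 0.0815]
eef_rot: [-3.142, 0.0, 3.103]
force: [0.1, 0.1, -1.3]
grip_width: 0.0174
grip_force: 0.2
```

Request:
{"method": "jog_arm", "body": {
  "motion": [
    [0,0,0,0,0,0,-1],
    [0,0,0,0,0,0,-1],
    [0,0,-0.01,0,0,0,-1],
    [0,0,-0.02,0,0,0,-1]
  ]
}}

```text
time_s: 4.05
ee_pos: [0.4381, -0.1854, 0.1112]
eef_rot: [3.141, -0.002, 3.103]
force: [0.5, 0.2, -1.3]
grip_width: 0.0139
grip_force: 25.0
```

Run:
```python
from h import *
o=ctrl.get_obs();print(o["ee_pos"],o["eef_rot"],o["grip_width"],o["grip_force"],o["force"])
```

```text
[ 0.43814982 -0.18536467  0.11121963] [ 3.14066875e+00 -2.38293396e-03  3.10272952e+00] 0.013904476778788862 24.99972403049469 [ 0.45805256  0.15305842 -1.33689282]
```

Request:
{"method": "jog_arm", "body": {
  "motion": [
    [0,0,-0.05,0,0,0,-1],
    [0,0,-0.05,0,0,0,-1],
    [-0.016,0.043,-0.01,0,0,0,-1],
    [-0.016,0.043,0,0,0,0,-1],
    [-0.016,0.043,0,0,0,0,-1]
  ]
}}

```text
time_s: 4.55
ee_pos: [0.4922, -0.0571, 0.2228]
eef_rot: [-3.141, 0.002, 3.102]
force: [-0.1, -0.7, -1.4]
grip_width: 0.0141
grip_force: 25.0
```

Request:
{"method": "jog_arm", "body": {
  "motion": [
    [-0.016,0.043,0,0,0,0,-1],
    [-0.016,0.043,0,0,0,0,-1],
    [0,0,0,0,-0.145,0,-1],
    [0,0,0,0,-0.145,0,-1],
    [0,0,0,0,-0.146,0,-1]
  ]
}}

```text
time_s: 5.05
ee_pos: [0.5272, 0.0266, 0.2223]
eef_rot: [3.141, 0.442, 3.104]
force: [1.3, -0.7, -1.2]
grip_width: 0.0142
grip_force: 25.0
```

Request:
{"method": "jog_arm", "body": {
  "motion": [
    [0,0,0,0,0,0,-1],
    [0,0,0,0,0,0,-1]
  ]
}}

```text
time_s: 5.25
ee_pos: [0.5269, 0.0262, 0.2225]
eef_rot: [3.142, 0.434, 3.103]
force: [-0.1, -0.1, 0.0]
grip_width: 0.0142
grip_force: 25.0
```

Run:
```python
from h import *
o=ctrl.get_obs()
m=ctrl.camera_model("wrist");im=ctrl.camera("wrist")[:,:,::-1].copy();cv2.imwrite("pics/w2.png",im);np.save("w2.npy",dict(m=m,o=o),allow_pickle=True)
cv2.imwrite("pics/w2z.png",cv2.resize(im[100:280,220:420],(800,720),interpolation=cv2.INTER_CUBIC)[:600])
print(o["ee_pos"],o["eef_rot"],o["grip_width"],o["grip_force"],o["time_s"],proj(m,[[.531,.0265,.118]]))
```

```text
[0.52690192 0.02615726 0.22246788] [3.1415663  0.43430936 3.10280277] 0.014245599848116243 24.999721348285675 5.25 [[320.42418926 158.08701342]]
```

View pics/w2z.png

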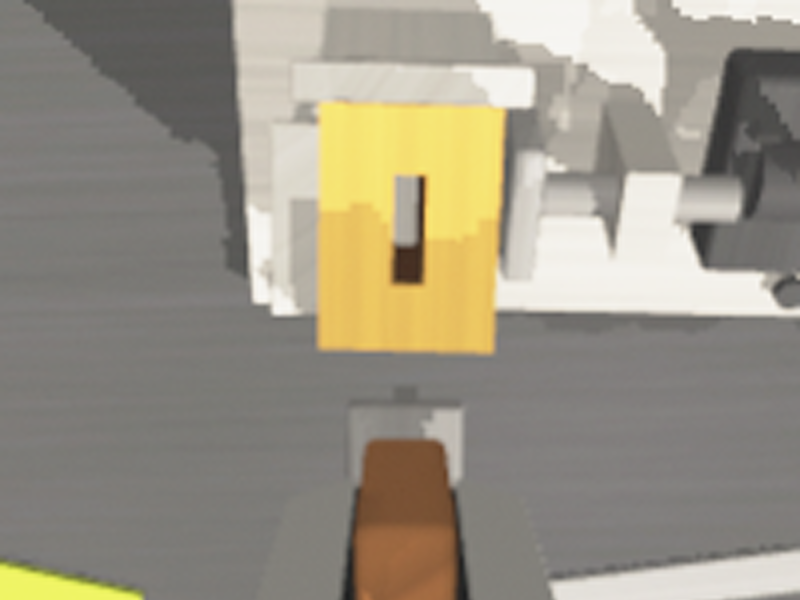

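The zoomed wrist picture shows the slot with corners at about (394,176), (425,176), (392,283) and (423,284). The brass corners are (319,103), (505,104), (494,353) and (319,350), and the held collar's near lower edge runs from (350,404) to (465,408).

Run:
```python
from h import *
d=np.load("w2.npy",allow_pickle=True).item();m=d["m"];o=d["o"]
T=Ro.from_euler("xyz",o["eef_rot"]).as_matrix();p=o["ee_pos"]
px=lambda q:((q[0]+.5)/4-.5+220,(q[1]+.5)/4-.5+100)
def face(q,z0,c):  # plane through c normal n
    C,r=ray(m,px(q));n=np.array([-np.sin(.436),0,np.cos(.436)]);return C+r*((c-C)@n)/(r@n)
c=np.array([.531,.0265,.118])
for _ in range(5): # centre at z=.118
    c=plane(m,px((408.5,229.5)),.118)
print("slot",c,"in tool",T.T@(c-p))
for n,Q in(("slot",[(394,176),(425,176),(423,284),(392,283)]),("brass",[(319,103),(505,104),(494,353),(319,350)])):
    P=np.array([face(q,0,c) for q in Q]);L=(P-p)@T
    print(n,L.round(4).tolist(),"mean",L.mean(0).round(4),P.mean(0).round(4))
    print([np.linalg.norm(P[i]-P[i-1]).round(4) for i in range(4)])
    y=P[1]-P[0]+P[2]-P[3];x=P[3]-P[0]+P[2]-P[1];print("yaw y",np.arctan2(-y[0],y[1]),"in tool: y-edge ang",[np.arctan2(a[0],a[1]) for a in (L[1]-L[0],L[2]-L[3])],"x-edge",[np.arctan2(-a[1],-a[0]) for a in(L[3]-L[0],L[2]-L[1])], "zb fit?",(x/np.linalg.norm(x)).round(3))
# collar edge: tool z plane
for q in[(350,404),(465,408),(405,388)]:
    C,r=ray(m,px(q));C=T.T@(C-p);r=T.T@r;print([(C+r*(z-C[2])/r[2]).round(4) for z in(.0085,.0105,.0125)])
```

```text
slot [0.52981802 0.02784996 0.118     ] in tool [0.04137457 0.00180199 0.09596772]
slot [[0.0543, -0.0017, 0.096], [0.0543, 0.0058, 0.0959], [0.0279, 0.0054, 0.0959], [0.0281, -0.0023, 0.096]] mean [0.0412 0.0018 0.096 ] [0.53   0.0278 0.1181]
[np.float64(0.0262), np.float64(0.0075), np.float64(0.0264), np.float64(0.0077)]
yaw y -0.045173172724269614 in tool: y-edge ang [np.float64(0.001018643075972104), np.float64(-0.029947841479541125)] x-edge [np.float64(0.021212771048842356), np.float64(0.014516038592089867)] zb fit? [ 0.905 -0.053  0.422]
brass [[0.0715, -0.0197, 0.0964], [0.0713, 0.0248, 0.0956], [0.0105, 0.0234, 0.0956], [0.0111, -0.0208, 0.0963]] mean [0.0411 0.0019 0.096 ] [0.5301 0.028  0.1181]
[np.float64(0.0604), np.float64(0.0445), np.float64(0.0608), np.float64(0.0441)]
yaw y -0.04056565327320009 in tool: y-edge ang [np.float64(-0.005164019968804978), np.float64(-0.013997337672375161)] x-edge [np.float64(0.018009284914823717), np.float64(0.02440427420411973)] zb fit? [ 0.905 -0.056  0.422]
[array([ 0.02  , -0.0087,  0.0085]), array([ 0.0195, -0.0088,  0.0105]), array([ 0.019 , -0.0089,  0.0125])]
[array([0.0193, 0.0114, 0.0085]), array([0.0188, 0.0115, 0.0105]), array([0.0182, 0.0116, 0.0125])]
[array([0.0229, 0.0009, 0.0085]), array([0.0224, 0.0009, 0.0105]), array([0.0219, 0.0009, 0.0125])]
```

Request:
{"method": "jog_arm", "body": {
  "motion": [
    [0.022,0.0008,0,0,0,0.01,-1],
    [0.02,0,0,0,0,0,-1],
    [0,0,0.015,0,0,0,-1],
    [0,0,0.008,0,0,0,-1],
    [0,0,0,0,0,0,-1]
  ]
}}

```text
time_s: 5.8
ee_pos: [0.4994, 0.0281, 0.1822]
eef_rot: [3.137, 0.433, 3.091]
force: [0.3, -0.5, -1.7]
grip_width: 0.0139
grip_force: 25.0
```

Run:
```python
from h import *
o=ctrl.get_obs()
m=ctrl.camera_model("wrist");im=ctrl.camera("wrist")[:,:,::-1].copy();s=ctrl.camera("scene")[:,:,::-1];t=ctrl.camera("top")[:,:,::-1]
np.save("w3.npy",dict(m=m,o=o),allow_pickle=True)
z=lambda i,x,y,w,h,W,H:cv2.resize(i[y:y+h,x:x+w],(W,H),interpolation=cv2.INTER_CUBIC)
cv2.imwrite("pics/w3z.png",np.hstack([z(im,280,150,80,100,480,600),np.vstack([z(s,325,190,80,75,320,300),z(t,250,140,80,75,320,300)])]))
print(o["ee_pos"],o["eef_rot"],o["grip_width"],o["force"],o["time_s"])
```

```text
[0.49937288 0.02807761 0.18224233] [3.13703497 0.43331336 3.09148666] 0.013901488109410295 [ 0.32267936 -0.52810749 -1.72060292] 5.8
```

View pics/w3z.png

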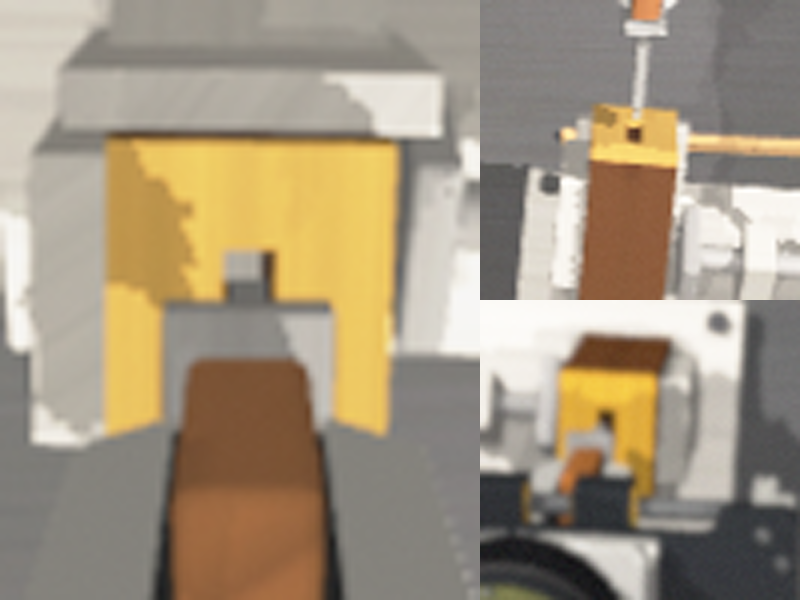

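The wrist view shows the slot's near edge at rows 250–300, columns 224–275 (zoomed). The blade tip is centred at about 249 and the collar at 163–332, so it is aligned sideways. In the scene view the tip is just above the slot.

Run:
```python
from h import *
d=np.load("w3.npy",allow_pickle=True).item();m=d["m"];o=d["o"]
T=Ro.from_euler("xyz",o["eef_rot"]).as_matrix();p=o["ee_pos"]
def at(q,z):
    C,r=ray(m,((q[0]+.5)/6-.5+280,(q[1]+.5)/6-.5+150));C=T.T@(C-p);r=T.T@r;return (C+r*(z-C[2])/r[2]).round(4)
print("slot near",at((224,250),.073),at((275,250),.073));print("collar",at((163,304),.0105),at((332,304),.0105));print("tip",at((230,290),.06),at((268,290),.06))
print("brass near",at((106,134),.073),at((400,136),.073))
```

```text
slot near [ 0.0121 -0.0027  0.073 ] [0.0121 0.0052 0.073 ]
collar [ 0.0198 -0.009   0.0105] [0.0198 0.0108 0.0105]
tip [ 0.009  -0.0017  0.06  ] [0.009  0.0039 0.06  ]
brass near [ 0.0302 -0.0206  0.073 ] [0.0299 0.0241 0.073 ]
```

Request:
{"method": "jog_arm", "body": {
  "motion": [
    [-0.0003,0.0003,0.008,0,0,0,-1],
    [0,0,0.008,0,0,0,-1],
    [0,0,0.005,0,0,0,-1],
    [0,0,0.005,0,0,0,-1]
  ]
}}

```text
time_s: 6.35
ee_pos: [0.5102, 0.0281, 0.1588]
eef_rot: [3.137, 0.435, 3.092]
force: [-0.2, 0.4, -0.6]
grip_width: 0.0136
grip_force: 25.0
```

```bash
cat > st.py <<'E'
from h import *
o=ctrl.get_obs();d=np.load("w3.npy",allow_pickle=True).item()["o"]
T=Ro.from_euler("xyz",d["eef_rot"]).as_matrix();print("tool shift",(T.T@(o["ee_pos"]-d["ee_pos"])).round(4),"F tool",(T.T@o["force"]).round(1),o["moment"].round(2),o["eef_rot"].round(3),o["time_s"])
E
python3 st.py
```

```text
tool shift [0.     0.0004 0.0258] F tool [0.4 0.4 0.5] [-0.02  0.31 -0.01] [3.137 0.435 3.092] 6.35
```

Request:
{"method": "jog_arm", "body": {
  "motion": [
    [0,0,0.007,0,0,0,-1],
    [0,0,0.007,0,0,0,-1],
    [0,0,0.007,0,0,0,-1],
    [0,0,0.007,0,0,0,-1]
  ]
}}

```text
time_s: 6.75
ee_pos: [0.5221, 0.0276, 0.1334]
eef_rot: [3.137, 0.436, 3.092]
force: [-0.6, 0.1, -0.8]
grip_width: 0.014
grip_force: 25.0
```

```bash
python3 st.py
```

```text
tool shift [-0.0001  0.0004  0.0538] F tool [0.9 0.1 0.5] [0.02 0.31 0.03] [3.137 0.436 3.092] 6.75
```

Nearly home, with about 9 mm left and no side load. I'll go on in small steps until it makes contact.

Request:
{"method": "jog_arm", "body": {
  "motion": [
    [0,0,0.004,0,0,0,-1],
    [0,0,0.003,0,0,0,-1],
    [0,0,0.001,0,0,0,-1]
  ]
}}

```text
time_s: 7.05
ee_pos: [0.5253, 0.0275, 0.1278]
eef_rot: [3.137, 0.436, 3.092]
force: [-24.5, -1.0, 28.5]
grip_width: 0.014
grip_force: 25.0
```

```bash
python3 st.py
```

```text
tool shift [-0.0007  0.0005  0.0603] F tool [ 10.2  -2.1 -36.1] [-0.23  2.09 -0.24] [3.137 0.436 3.092] 7.05
```

Request:
{"method": "jog_arm", "body": {
  "motion": [
    [0,0,0.001,0,0,0,-1],
    [0,0,0,0,0,0,-1]
  ]
}}

```text
time_s: 7.25
ee_pos: [0.526, 0.0275, 0.1276]
eef_rot: [3.137, 0.438, 3.092]
force: [-20.1, -0.6, 24.0]
grip_width: 0.0136
grip_force: 25.0
```

```bash
python3 st.py
```

```text
tool shift [-0.0012  0.0005  0.0607] F tool [  8.1  -1.5 -30.2] [-0.33  1.58 -0.19] [3.137 0.438 3.092] 7.25
```

Run:
```python
from h import *
m=ctrl.camera_model("wrist");im=ctrl.camera("wrist")[:,:,::-1].copy();s=ctrl.camera("scene")[:,:,::-1];o=ctrl.get_obs()
np.save("w4.npy",dict(m=m,o=o),allow_pickle=True)
z=lambda i,x,y,w,h,W,H:cv2.resize(i[y:y+h,x:x+w],(W,H),interpolation=cv2.INTER_CUBIC)
cv2.imwrite("pics/w4z.png",np.hstack([z(im,280,150,80,100,480,600),np.vstack([z(s,325,190,80,75,320,300),z(s,345,205,40,37,320,300)])]))
```

```text
(no output)
```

View pics/w4z.png

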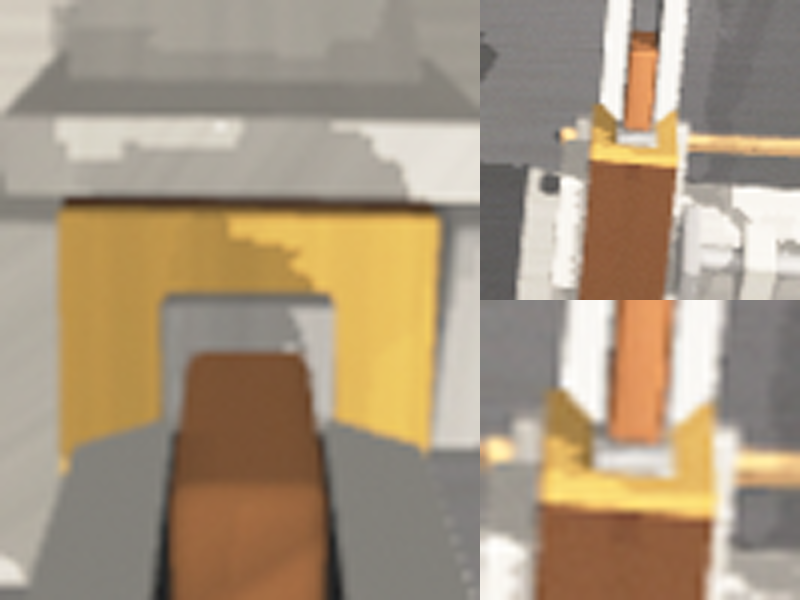

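The collar lies flat on the brass face: its edge is at rows 297, the brass edge at row 208, and there is no gap. I'll ease off and let go.

Request:
{"method": "jog_arm", "body": {
  "motion": [
    [0,0,-0.001,0,0,0,-1],
    [0,0,0,0,0,0,0],
    [0,0,0,0,0,0,0],
    [0,0,0,0,0,0,0],
    [0,0,0,0,0,0,0]
  ]
}}

```text
time_s: 7.85
ee_pos: [0.5253, 0.0275, 0.1266]
eef_rot: [3.137, 0.436, 3.092]
force: [0.0, 0.2, 0.0]
grip_width: 0.0422
grip_force: 0.0
```

Request:
{"method": "jog_arm", "body": {
  "motion": [
    [0,0,0,0,0,0,0],
    [0,0,0,0,0,0,0],
    [0,0,-0.02,0,0,0,0],
    [0,0,-0.03,0,0,0,0],
    [0,0,-0.04,0,0,0,0]
  ]
}}

```text
time_s: 8.35
ee_pos: [0.4863, 0.0289, 0.2081]
eef_rot: [3.137, 0.433, 3.092]
force: [1.4, 1.1, 0.2]
grip_width: 0.0468
grip_force: 0.0
```

Run:
```python
from h import *
s=ctrl.camera("scene")[:,:,::-1].copy();o=ctrl.get_obs();print(o["ee_pos"],o["eef_rot"],o["time_s"],o["grip_width"])
m=ctrl.camera_model("wrist");w=ctrl.camera("wrist")[:,:,::-1]
z=lambda i,x,y,w,h,W,H:cv2.resize(i[y:y+h,x:x+w],(W,H),interpolation=cv2.INTER_CUBIC)
cv2.imwrite("pics/w5.png",np.vstack([np.hstack([z(s,325,190,120,90,400,300),z(s,345,195,40,30,400,300)]),z(w,220,60,240,90,800,300)]))
```

```text
[0.48676271 0.02914628 0.21493409] [3.13667081 0.44179392 3.09190514] 8.4 0.04693008090824635
```

View pics/w5.png

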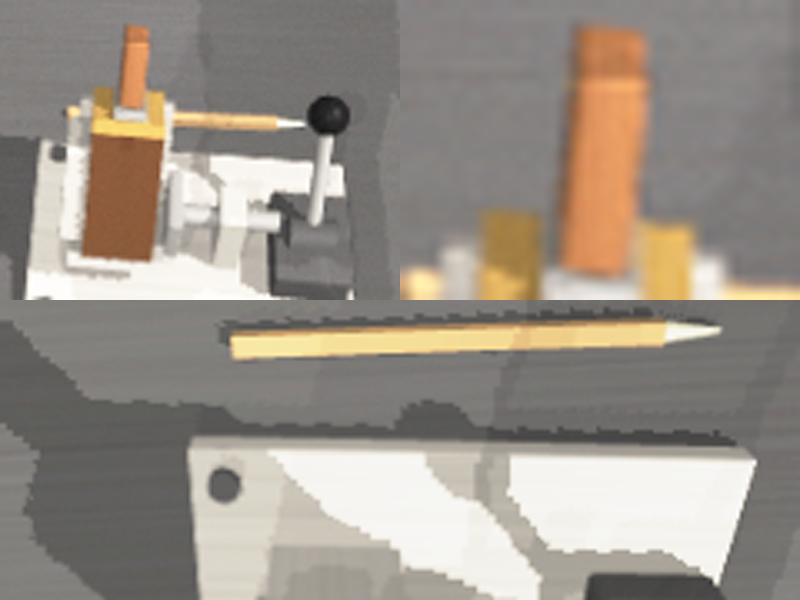

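The gauge stands in the slot with its collar on the brass face. The lever is still towards the robot, with its ball at scene pixel (423.4,224.5) and top pixel (213.7,177.9).

Run:
```python
from h import *
m=ctrl.camera_model("top");s=ctrl.camera_model("scene")
b=tri([m,s],[(213.7,177.9),(423.2,224.3)]);print(b,plane(m,(213.7,177.9),.112),plane(s,(423.2,224.3),.112))
o=ctrl.get_obs();T=Ro.from_euler("xyz",o["eef_rot"]).as_matrix()
R2=Ro.from_euler("xyz",[np.pi,0,np.pi-.04]);print(o["ee_pos"],(Ro.from_matrix(T).inv()*R2).as_rotvec().round(3))
g=np.array([b[0]-.045,b[1],.2]);print("to pre, in upright tool axes",R2.as_matrix().T@(g-o["ee_pos"]))
```

```text
[0.52527487 0.15176839 0.11219193] [0.52526679 0.15130572 0.112     ] [0.52502874 0.1523396  0.112     ]
[0.48781287 0.02907547 0.2128894 ] [ 0.003  0.443 -0.009]
to pre, in upright tool axes [0.01243838 0.12229334 0.0128894 ]
```

Request:
{"method": "jog_arm", "body": {
  "motion": [
    [0,0,0,0,0.148,0,-1],
    [0,0,0,0,0.148,0,-1],
    [0,0,0,0,0.147,-0.009,-1],
    [0.006,0.041,0,0,0,0,-1],
    [0.006,0.041,0,0,0,0,-1]
  ]
}}

```text
time_s: 8.95
ee_pos: [0.4789, 0.1118, 0.2071]
eef_rot: [3.138, -0.009, 3.1]
force: [1.3, -0.4, 0.4]
grip_width: 0.0108
grip_force: 0.0
```

Request:
{"method": "jog_arm", "body": {
  "motion": [
    [0.006,0.04,0.03,0,0,0,-1],
    [0,0,0.035,0,0,0,-1],
    [0,0,0.03,0,0,0,-1],
    [0,0,0.02,0,0,0,-1],
    [0,0,0,0,0,0,-1]
  ]
}}

```text
time_s: 9.45
ee_pos: [0.4718, 0.1515, 0.091]
eef_rot: [3.139, -0.012, 3.103]
force: [0.3, -0.7, -0.8]
grip_width: 0.0007
grip_force: 0.0
```

Request:
{"method": "jog_arm", "body": {
  "motion": [
    [-0.02,0,-0.004,0,0,0,-1],
    [-0.015,0,0,0,0,0,-1],
    [-0.015,0,0,0,0,0,-1],
    [-0.015,0,0,0,0,0,-1],
    [-0.015,0,0,0,0,0,-1]
  ]
}}

```text
time_s: 9.95
ee_pos: [0.5543, 0.1486, 0.0985]
eef_rot: [3.138, -0.006, 3.103]
force: [-1.3, 0.0, 0.3]
grip_width: 0.001
grip_force: 0.5
```

Request:
{"method": "jog_arm", "body": {
  "motion": [
    [-0.012,0,0,0,0,0,-1],
    [-0.007,0,0,0,0,0,-1],
    [-0.005,0,0,0,0,0,-1]
  ]
}}

```text
time_s: 10.25
ee_pos: [0.5777, 0.1476, 0.0977]
eef_rot: [3.138, -0.007, 3.103]
force: [-0.8, -0.1, -1.3]
grip_width: 0.0002
grip_force: 0.5
```

Request:
{"method": "jog_arm", "body": {
  "motion": [
    [-0.003,0,0,0,0,0,-1],
    [-0.002,0,0,0,0,0,-1]
  ]
}}

```text
time_s: 10.45
ee_pos: [0.5822, 0.1475, 0.0975]
eef_rot: [3.138, -0.007, 3.103]
force: [-0.1, -0.2, -0.4]
grip_width: 0.0008
grip_force: 0.5
```

Request:
{"method": "jog_arm", "body": {
  "motion": [
    [-0.003,0,0,0,0,0,-1],
    [-0.002,0,0,0,0,0,-1]
  ]
}}

```text
time_s: 10.65
ee_pos: [0.5839, 0.1476, 0.0971]
eef_rot: [3.139, -0.016, 3.103]
force: [-35.6, -0.5, 17.3]
grip_width: 0.0006
grip_force: 18.0
```

Run:
```python
from h import *
o=ctrl.get_obs();s=ctrl.camera("scene")[:,:,::-1];t=ctrl.camera("top")[:,:,::-1];print(o["ee_pos"],o["force"],o["tau"].round(1))
z=lambda i,x,y,w,h,W,H:cv2.resize(i[y:y+h,x:x+w],(W,H),interpolation=cv2.INTER_CUBIC)
cv2.imwrite("pics/w6.png",np.hstack([z(s,325,170,160,120,400,300),z(t,185,110,160,120,400,300)]))
```

```text
[0.58386751 0.14755107 0.09705499] [-35.56126766  -0.52483984  17.28352682] [ -5.  -56.7 -42.4  -1.4  -8.9   0. ]
```

View pics/w6.png

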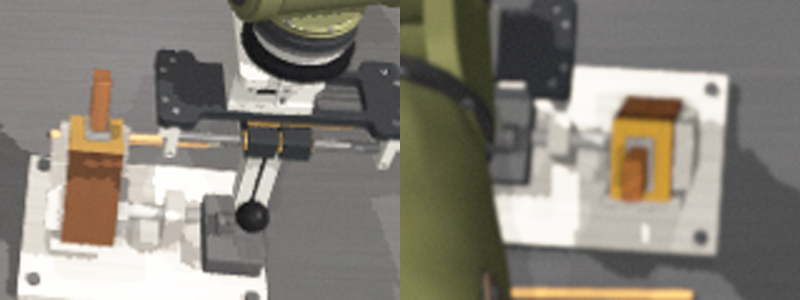

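The lever is against its end stop: the ball is at about (252,217) in the left crop, 36 N is pushing back, and the gauge is still seated. I'll back away the way it came and lift clear.

Request:
{"method": "jog_arm", "body": {
  "motion": [
    [0.01,0,0,0,0,0,-1],
    [0.03,0,0,0,0,0,-1],
    [0.03,0,-0.03,0,0,0,-1],
    [0.02,0,-0.05,0,0,0,-1],
    [0,0.02,-0.04,0,0,0,-1]
  ]
}}

```text
time_s: 11.25
ee_pos: [0.4987, 0.1695, 0.217]
eef_rot: [3.138, -0.006, 3.102]
force: [0.4, 0.4, -0.1]
grip_width: 0.0002
grip_force: 0.0
```

Request:
{"method": "jog_arm", "body": {
  "motion": [
    [0.03,0.03,0,0,0,0,-1],
    [0.03,0.03,0,0,0,0,-1],
    [0,0,0,0,0,0,-1],
    [0,0,0,0,0,0,-1]
  ]
}}

```text
time_s: 11.65
ee_pos: [0.4425, 0.233, 0.2155]
eef_rot: [3.138, -0.006, 3.104]
force: [0.3, -0.3, -0.0]
grip_width: 0.0006
grip_force: 0.0
```

Run:
```python
from h import *
o=ctrl.get_obs();s=ctrl.camera("scene")[:,:,::-1];t=ctrl.camera("top")[:,:,::-1];print(o["ee_pos"],o["force"],o["time_s"])
z=lambda i,x,y,w,h,W,H:cv2.resize(i[y:y+h,x:x+w],(W,H),interpolation=cv2.INTER_CUBIC)
cv2.imwrite("pics/w7.png",np.vstack([np.hstack([z(s,215,175,120,90,400,300),z(s,325,190,120,90,400,300)]),np.hstack([z(s,345,200,40,30,400,300),z(t,205,130,120,90,400,300)])]))
```

```text
[0.44250091 0.23295359 0.21554321] [ 0.28163876 -0.27752059 -0.02447234] 11.65
```

View pics/w7.png

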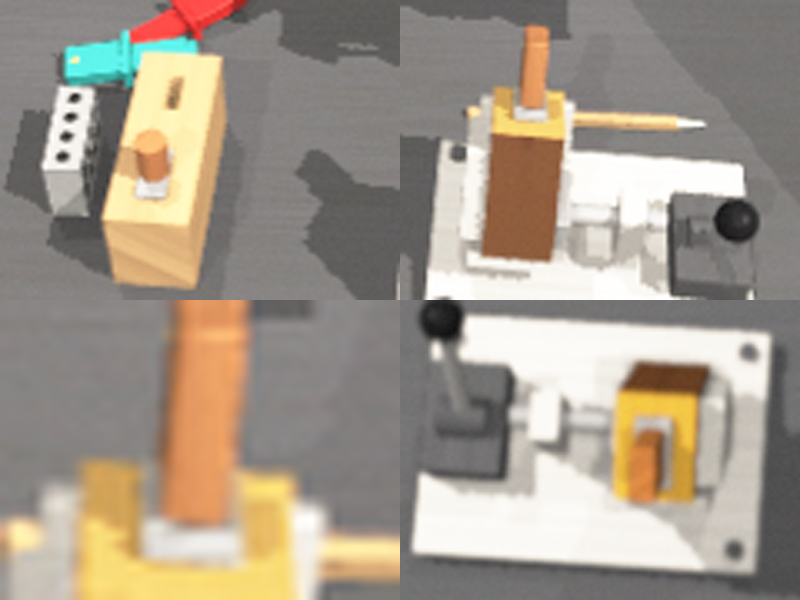

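The final picture shows the gauge seated, the lever fully over with its ball at (737,220), and the other gauge, steel block and pencil in place. The arm is clear of everything.

```bash
python3 -c "
from station import ctrl
print(ctrl.hand_in())"
```

```text
the job is handed in; nothing more can be done
None
```

The job is handed in with no verdict returned: the pictures before hand-in show the gauge seated in the slot and released, the lever on its end stop, the other gauge, steel block and pencil apparently unmoved, and the arm clear, at about 11.7 s.

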